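Refit the frame holder's knob and bring its circlip to the groove

ROBOT

A 7-joint arm with a two-finger parallel gripper is mounted at the origin on the work surface. World frame = base frame: x ahead of the robot, y to its left, z up, the work surface at z = 0. Lengths are in m, angles in rad, forces in N, time in s.
With the tool pointing down it reaches from about 0.35 to 0.9 m from the base axis. Payload 7.2 kg.
Tool frame: the origin (TCP) lies midway between the tips of the shut fingers; the grasp point (between the pads) lies 19 mm behind it (hold_point_z is the distance from the TCP to the grasp point, in m); x points along the fingers, y is the direction in which the jaws open and shut, and the axes are right-handed (so a half turn about x gives the same grasp; the last joint's range is limited). The gripper opens to 85 mm and grips with 20 to 120 N. Pads are 22 mm wide; open, the fingers measure 114 mm over their backs; the gripper's body (76 mm by 85 mm) begins 54 mm behind the grasp point. The pads swing forward as they close: fully open they stand 13 mm farther back than shut.
Start: joints at [1.222, 0.411, -0.013, 1.596, 0.006, 1.134, -0.082], TCP at [0.173, -0.601, 0.231] pointing down, gripper open.
Joint ranges: [-2.95, 2.95], [-0.29, 1.99], [-1.47, 1.44], [0.14, 2.54], [-1.03, 4.17], [0.13, 1.85], [-2.86, 2.86]. Speed limits (rad/s): [2.39, 2.39, 3.01, 3.01, 3.14, 3.14, 3.14].

INTERFACE

Orientations are given as a unit quaternion [w, x, y, z].
In Python, from workcell import observe, camera, job_done, boxes_of, regions_of, spot_point, hold_point_z gives the robot as it stands.
- The arm moves only by the tool move_arm, never from a script. Its argument "rows" is one flat list of numbers, 7 for each row, row after row: the turn, a rotation vector about the tool's x, y, z in rad, then the shift along the tool's x, y, z in m, then the opening in per cent of the stroke, from 0 (shut) to 100 (fully open). A call has 1 to 20 rows; each row shifts and turns the commanded pose from where the row before left it, along the tool's axes as they then stand; what a row does not reach is not made up. A row lasts 1/12 s, in which the tool goes at most 41.7 mm and 7.16 degrees, less where a joint would pass 70% of its speed; a pose out of reach is approached as far as the arm can. A call is refused whole if a number of a shift passes 0.0417 or a number of a turn 0.125, either way. A call with a gripper value outside its range is refused whole. The fingers move at their own pace and stop on an object; "grip_force" is the grip in N (left out, the last holds). Time passes only in rows, so rows that do not move let the fingers close. It gives the time, the measured TCP pose, the force and the opening at its end, in the units of the state.
- observe(): the state, without advancing time (a new reading comes with each control period).
- camera(name): name is "scene" or "top" or "wrist"; returns a dict with "frame" (384x512x3 uint8, blue, green, red), "z_map" (384x512 float32, m along the optical axis (not along the pixel's ray), 0 where there is no reading), "fx", "fy", "cx", "cy" (pixels), "D" ([k1, k2, p1, p2, k3] as OpenCV has them; the pictures are not rectified), "R" (3x3) and "t" (3): a world point X has camera coordinates R X + t. Camera axes: x right, y down, z forward; pixel columns grow to the right and rows downward; lengths in m; the calibration is good to about 2 mm. A picture is of the moment at which its call begins.
- job_done(): hands the job in, once; it reports no verdict.
Trained networks look in a picture, given as the dict that the camera call returned (one of the last four; its "shot" number tells which), for a name from the list of things; names that differ only in an ending like _2 or _b are one class to them, and where a whole thing is asked for, a point or a joint stands for the part that bears it (a point fixed in the world has none). Each returns a list of dicts, best first, with "confidence" (0 to 1); they miss things now and then, are a little off and sometimes report something else, mostly with a low value. They report only what shows in the picture. A call takes as long as a camera call. They do not tell look-alikes from the thing itself.
- boxes_of(query, picture): "location" ([column, row] in pixels, amid what is visible of it).
- regions_of(query, picture): "mask" (384x512 bool, what is visible of it) and "location" ([column, row] in pixels, amid what is visible of it).
- spot_point(query, picture): "location" ([column, row] in pixels: a listed point, or the origin of a listed thing).
The state is a dict: "clock": time; "q": joint angles; "joint_vel": joint speeds; "joint_efforts": joint torques, N m; "eef_pos": TCP position; "orientation": TCP orientation; "force": force on the tool from outside, world axes, zero at the start; "wrist_torque": the same for the moment, N m; "finger_gap": opening from 0.0 (shut) to 1.0 (fully open).
Only numpy, scipy, OpenCV 4.12 (cv2) and the standard library are available. Lean on these libraries where they do the work, as an engineer would, in place of code of your own. Each camera call takes 0.05 s, during which the arm holds its last target. There are 200 camera calls.

TASK

Put the brass knob, boss upward, over the frame holder's upright axle stub, seat it fully on its shoulder and let go. Then take the circlip pliers off their rest by both handles, squeeze them to spread the circlip on their tips fully, and without forcing it bring it level over the end of the stub and down to the groove just above the knob. Finish while holding: keep the pliers squeezed and the spread circlip round the groove, centred, no more than lightly touching stub or knob, with everything else left where it lies.

Things in the scene. Friction and masses are not known exactly. Their poses are not given: they have to be found in the camera images.
- holder: Frame holder screwed to the bench: dark steel base plate 14 mm thick, x -50 to +145 mm, y -42 to +42 mm; on it an upright steel axle stub and, beyond it (+x), two notched brass jaws 64 mm wide, tops 54 mm above the bench, rubber faced, between 64 and 136 mm from the stub's axis. Origin on the bench on the stub's axis, z up.
- shoulder (a point): Point on the stub's axis at the shoulder on which the knob seats, 36 mm above the bench: the top of a hub 42 mm across (a brass cam disc of 48 mm stands round its foot, to 23 mm). Above it the stub is 26 mm in diameter up to 60 mm (last 1 mm bevelled).
- groove (a point): Point on the stub's axis at mid height of the groove, 63 mm above the bench, z up along the stub. The groove runs from 60 to 66 mm and is 22.6 mm in diameter; stub 26 mm below and above it. The spread circlip belongs here, level, its centre on this point or up to 1.5 mm lower, where it lies on the seated knob.
- stub_end (a point): Point on the stub's axis at its upper end, 74 mm above the bench. The last 3 mm are a chamfer from 26 to 20 mm diameter.
- knob: Brass knob standing loose on the bench with its smaller boss up, 0.2 to 0.4 kg: knurled rim 54 mm diameter and 17 mm high (56 over the drawn knurling), above it a boss 44 mm across to 24 mm height; a 29 mm bore goes right through. Origin at the centre of its underside, z up along the bore. Seated, its top is level with the groove's lower edge.
- pliers: Bent-tip circlip pliers lying level across a wooden rest, 0.22 kg. Origin on the pivot at mid thickness; x points to the tips, z up. Two black handles run back from x = -38 to -125 mm, z -6.5 to +6.5. Squeezing them together spreads the tips. The jaws reach 51 mm ahead of the pivot, 27 mm wide over all when spread; their ends turn straight down and carry the circlip.
- grip (a point): Middle of the handles, on the pliers' centre line 80 mm behind the pivot, at mid height; one finger goes outside each handle, between the rest's cross bars. Here the handles' outer faces are 57 mm apart when relaxed (each splaying 0.12 rad to the rear) and 38 mm apart and parallel to x when squeezed fully home on the limit screw.
- circlip (a point): Centre of the circlip at mid thickness: 24 mm below the pliers' plane, 64 mm ahead of the pivot, so 144 mm ahead of the grip point. Axes as the pliers', z is its axis. Steel, 3 mm thick, gap towards the pliers, its two lugs (to 23 mm from the centre) on the tip pins. Spread fully: a circle, 30 mm inside, 39 mm outside; relaxed: sides only 24 mm apart.
- lever_left (a joint): Squeeze of the pliers, the turn of each handle in rad: 0 relaxed, 0.12 fully squeezed on the limit screw (circlip spread to its 30 mm circle). The return spring pushes on each finger at the grip point with about 4.5 N at 0 and 14 N at 0.12.
- rest: Wooden rest for the pliers, fixed: board 112 x 88 x 10 mm with two cross bars (along y) 11 mm thick, the rear one at x = -38 mm with its top 38 mm above the bench, the front one at x = +52 mm, top 40 mm; small cheeks to 45 mm height at the ends of the rear bar. Origin at the centre of its underside, below the grip point; its x is about the pliers' x.
- peg_tube: Green plastic tube of white spare grommet pegs, upright, 36 mm diameter, 76 mm high with the pegs; origin at the centre of its underside. To be left alone.
- awl: Ball-end awl lying flat, wooden handle 88 mm long and 25 mm thick towards its -x, steel shaft 80 mm towards +x; origin at the ferrule, on the bench. To be left alone.
- grommets: White grommet strip 200 x 10 mm, 13 mm high, lying along its x; origin at the centre of its underside. To be left alone.
- reel: String reel lying flat, 100 mm diameter, 36 mm high; origin at the centre of its underside. To be left alone.
- mallet: Hammer lying along its x, 240 mm long; origin below its middle. To be left alone.
- dish: Small steel dish of screws, 68 mm diameter, 18 mm high; origin at the centre of its underside. To be left alone.
Things that resemble listed ones, but are neither listed nor needed, are in the scene too. Several things have the shape of the knob; the one meant has the colours described above.

How it is judged:
By the outcome, as a careful person would: the job done as asked, in the order asked, and still so for the second after the job is handed in, while the arm keeps its last pose, push and grip.
It also fails if it takes over 56 s, if anything falls off the work surface, if the arm or the gripper's body presses on something with over 40 N, if the wrist force passes 120 N, or if a joint passes its speed limit or range.

## Working session

There is one attempt and no reset: what is moved stays moved. The work goes in short steps, Python scripts to look and compute and a tool call to move; the robot and the scene stay as the last step left them, time stands still between calls to the robot, and variables do not carry over. Pictures are saved under pics/ and viewed, about 8 in all and at most 12, crops included, and the job is handed in when it is done.

Besides the shell and the picture viewer there is one more tool, called after "Call:" by a JSON object that holds its "api" and its "payload", one argument or row to a line. move_arm: Moves the arm, as the interface text tells. Its arguments: {"type":"object","properties":{"rows":{"type":"array"},"grip_force":{"type":"number"}},"required":["rows"]}

```bash
mkdir -p pics; ls
cat > h.py <<'E'
import numpy as np, cv2
from workcell import *
def world(p,uv,z=None,d=None):
    K=np.array([[p['fx'],0,p['cx']],[0,p['fy'],p['cy']],[0,0,1]]);R=np.array(p['R']);t=np.array(p['t'])
    n=cv2.undistortPoints(np.array([[uv]],float),K,np.array(p['D'],float))[0,0]
    r=R.T@np.array([n[0],n[1],1.]);c=-R.T@t
    if z is not None: s=(z-c[2])/r[2]
    else: s=d if d else p['z_map'][int(round(uv[1])),int(round(uv[0]))]
    return c+s*r
def proj(p,X):
    K=np.array([[p['fx'],0,p['cx']],[0,p['fy'],p['cy']],[0,0,1]])
    return cv2.projectPoints(np.atleast_2d(np.array(X,float)),cv2.Rodrigues(np.array(p['R']))[0],np.array(p['t'],float),K,np.array(p['D'],float))[0][:,0]
def cloud(p):
    K=np.array([[p['fx'],0,p['cx']],[0,p['fy'],p['cy']],[0,0,1]]);R=np.array(p['R']);t=np.array(p['t'])
    v,u=np.mgrid[:384,:512];uv=np.stack([u,v],-1).reshape(-1,1,2).astype(float)
    n=cv2.undistortPoints(uv,K,np.array(p['D'],float))[:,0]
    z=p['z_map'].reshape(-1,1);c=np.hstack([n*z,z])
    X=(c-t)@R; X[z[:,0]==0]=np.nan
    return X.reshape(384,512,3)
E
python3 - <<'E'
from h import *
o=observe();print({k:np.round(v,3) for k,v in o.items()},hold_point_z)
for n in ['scene','top']:
    p=camera(n);cv2.imwrite(f'pics/{n}0.png',p['frame'] if n=='scene' else cv2.resize(p['frame'],(800,600)))
    print(n,'cam',np.round(-np.array(p['R']).T@p['t'],3),p['fx'])
    for q in ['holder','shoulder','groove','stub_end','knob','pliers','grip','circlip','rest','peg_tube','awl','grommets','reel','mallet','dish']:
        for r in spot_point(q,p)[:4]:
            print(q,np.round(r['confidence'],2),np.round(r['location']),np.round(world(p,r['location']),3))
E
```

```text
pics
{'clock': np.float64(0.0), 'q': array([ 1.222,  0.412, -0.013,  1.597,  0.006,  1.134, -0.082]), 'joint_vel': array([-0.003, -0.   ,  0.   , -0.001, -0.001,  0.001, -0.001]), 'joint_efforts': array([-0.0000e+00, -6.0063e+01,  6.8200e-01, -2.9941e+01,  1.4000e-02,
        1.1000e-02,  0.0000e+00]), 'eef_pos': array([ 0.173, -0.6  ,  0.23 ]), 'orientation': array([-0.098, -0.7  , -0.1  ,  0.7  ]), 'force': array([ 0.219,  0.512, -1.162]), 'wrist_torque': array([0.022, 0.007, 0.049]), 'finger_gap': np.float64(1.0)} 0.0187
scene cam [ 1.28  -0.389  0.896] 423.27608164984895
holder 0.84 [269. 224.] [ 0.624 -0.003  0.035]
shoulder 0.67 [269. 220.] [0.616 0.002 0.039]
groove 0.87 [268. 208.] [0.604 0.004 0.077]
stub_end 0.66 [268. 205.] [0.533 0.045 0.   ]
knob 0.85 [313. 216.] [0.65  0.122 0.027]
knob 0.67 [264. 182.] [0.46  0.074 0.022]
knob 0.57 [295. 180.] [0.496 0.164 0.018]
knob 0.52 [287. 161.] [0.41  0.187 0.023]
pliers 0.73 [157. 253.] [ 0.585 -0.305  0.053]
grip 0.88 [152. 232.] [ 0.477 -0.291  0.012]
circlip 0.64 [160. 281.] [ 0.633 -0.322  0.001]
rest 0.57 [152. 244.] [ 0.5
[... 813 characters left out ...]
0.185 0.003]
pliers 0.71 [344. 184.] [ 0.57  -0.32   0.052]
grip 0.81 [341. 200.] [ 0.519 -0.317  0.009]
circlip 0.63 [343. 165.] [ 0.653 -0.334 -0.002]
rest 0.87 [334. 198.] [ 0.524 -0.291  0.016]
rest 0.2 [341. 181.] [ 0.58  -0.311  0.045]
peg_tube 0.47 [173. 207.] [0.481 0.294 0.066]
awl 0.68 [342. 181.] [ 0.581 -0.314  0.048]
grommets 0.66 [340. 199.] [ 0.52  -0.317  0.002]
grommets 0.49 [196. 160.] [ 0.676  0.227 -0.014]
reel 0.64 [375. 178.] [ 0.593 -0.44   0.04 ]
reel 0.19 [272. 228.] [ 0.411 -0.06   0.008]
mallet 0.89 [134. 206.] [0.49  0.443 0.022]
mallet 0.22 [341. 167.] [ 0.634 -0.316  0.04 ]
dish 0.73 [273. 227.] [ 0.418 -0.064  0.005]
dish 0.18 [374. 177.] [ 0.598 -0.438  0.037]
```

Run:
```python
import cv2
a=cv2.imread('pics/scene0.png')[130:320,80:400]
cv2.imwrite('pics/scene_crop.png',cv2.resize(a,(800,475),interpolation=cv2.INTER_CUBIC))
```

```text
(no output)
```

View pics/scene_crop.png

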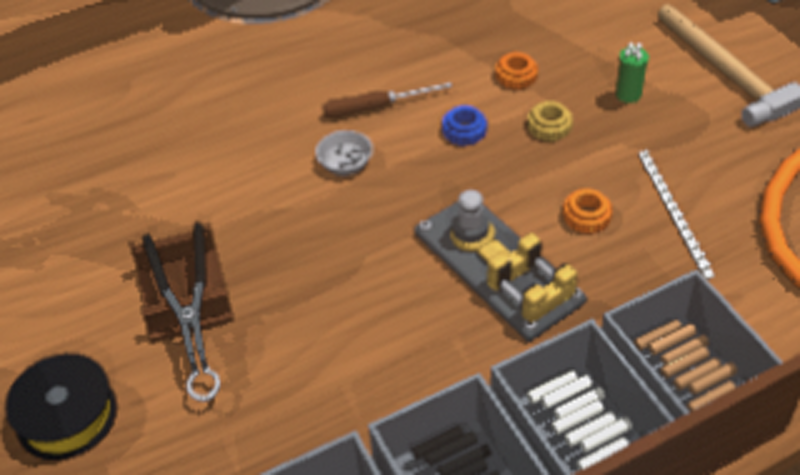

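View pics/top0.png

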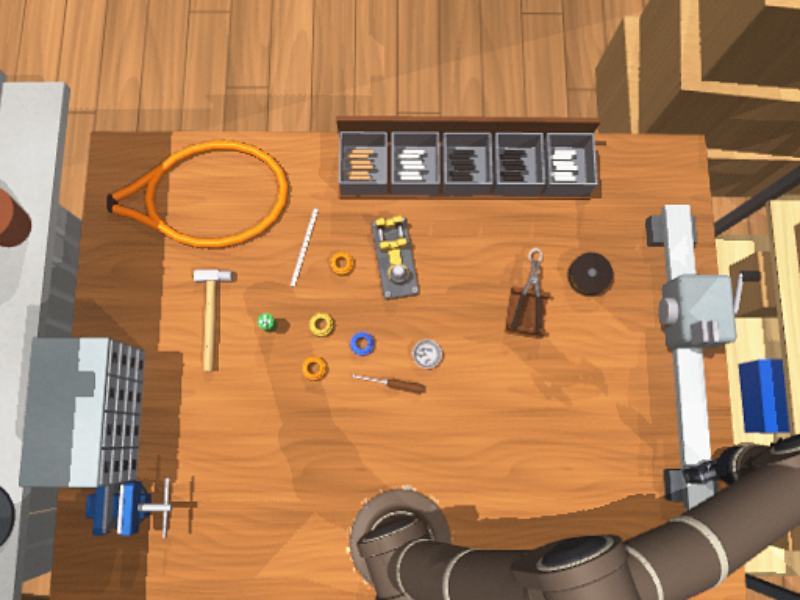

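Candidates for the knob (scene px): orange (313,216), blue (264,182), yellow-brass (295,180), orange (287,161). I choose the brass one at (295,180); it shows in the top picture at about (205,208). I'll check it in a close wrist crop before grasping.

```bash
cat >> h.py <<'E'
from scipy.spatial.transform import Rotation as Ro
from scipy.optimize import least_squares
def pose():
    o=observe();q=o['orientation'];return np.array(o['eef_pos']),Ro.from_quat([q[1],q[2],q[3],q[0]]),o
def fitc(P,r=None,c0=None):
    P=P[:,:2];c0=P.mean(0) if c0 is None else c0
    f=lambda v:np.hypot(*(P-v[:2]).T)-(v[2] if r is None else r)
    s=least_squares(f,list(c0)+([0.02] if r is None else []),loss='soft_l1',f_scale=.001);return s.x,np.sqrt(np.mean(s.fun**2)),len(P)
def to(target,yaw=None):
    """yaw: direction angle of -tool z (='forward') in world; prints turn about tool x, then shift in tool axes AFTER turn"""
    p,R,o=pose();x=R.as_matrix();cy=np.arctan2(-x[1,2],-x[0,2])
    if yaw is None: yaw=cy
    f=np.array([np.cos(yaw),np.sin(yaw),0]);T=np.array([[0,0,-1],np.cross(-f,[0,0,-1]),-f])
    d=np.array(target)-p
    print('yaw now',round(cy,4),'level err',np.round(x[2,1:],4),'turn x',round((cy-yaw+np.pi)%(2*np.pi)-np.pi,4),'shift',np.round(T@d,4),'pos',np.round(p,4),'F',np.round(o['force'],1),'gap',round(float(o['finger_gap']),3),'t',round(float(o['clock']),2))
E
python3 - <<'E'
from h import *
p=camera('top');X=cloud(p);
def sel(c,r,z0,z1):
    m=(np.hypot(X[...,0]-c[0],X[...,1]-c[1])<r)&(X[...,2]>z0)&(X[...,2]<z1);return X[m]
k=sel((.485,.18),.045,.008,.06);print('knob',k[:,:2].min(0),k[:,:2].max(0),k.mean(0),fitc(k[k[:,2]<.03]))
s=sel((.607,0),.03,.055,.1);print('stub',s.mean(0),s[:,2].max(),len(s))
pl=sel((.55,-.315),.13,.042,.07);print('pl',len(pl),pl.mean(0),np.linalg.svd(pl[:,:2]-pl[:,:2].mean(0))[2][0])
h=sel((.65,.01),.15,.045,.06);print('jaws',len(h),h.mean(0))
for q in ['pliers','grip','circlip']:
    r=spot_point(q,p)[0];print(q,world(p,r['location'],z={'pliers':.044,'grip':.044,'circlip':.021}[q]))
to((.5,-.315,.26),0)
E
```

```text
knob [0.45587378 0.14859989] [0.51250851 0.22219383] [0.48506195 0.18206171 0.01943787] (array([0.485929  , 0.18316662, 0.02154444]), np.float64(0.005529066383354187), 133)
stub [0.60287924 0.00290474 0.07066603] 0.07827283870527808 46
pl 283 [ 0.54097314 -0.30595048  0.04848131] [-0.96491227  0.2625725 ]
jaws 119 [0.69853577 0.01926582 0.05181324]
pliers [ 0.58503803 -0.31585991  0.044     ]
grip [ 0.51347451 -0.29410346  0.044     ]
circlip [ 0.6391234  -0.33066632  0.021     ]
yaw now 0.2808 level err [ 0.0001 -0.    ] turn x 0.2808 shift [-0.0287 -0.2855 -0.3268] pos [ 0.1732 -0.6005  0.2313] F [-0.3 -0.7 -0.7] gap 1.003 t 1.8
```

Call:
{"api": "move_arm", "payload": {
  "rows": [0.11,0,0,0,0,0,100,0.11,0,0,0,0,0,100,0.11,0,0,0,0,0,100,0.11,0,0,0,0,0,100,0.11,0,0,0,0,0,100,0,0,0,-0.003,-0.034,-0.021,100,0,0,0,-0.003,-0.034,-0.021,100,0,0,0,-0.003,-0.034,-0.021,100,0,0,0,-0.003,-0.034,-0.021,100,0,0,0,-0.003,-0.034,-0.021,100,0,0,0,-0.003,-0.034,-0.021,100,0,0,0,-0.003,-0.034,-0.021,100,0,0,0,-0.003,-0.034,-0.021,100,0,0,0,-0.003,-0.034,-0.021,100,0,0,0,-0.003,-0.034,-0.021,100,0,0,0,-0.003,-0.034,-0.021,100,0,0,0,0,0,0,100,0,0,0,0,0,0,100]
}}

```text
clock: 3.3
eef_pos: [0.4974, -0.2987, 0.2643]
orientation: [-0.093, 0.701, -0.093, -0.701]
force: [-0.7, -0.2, -0.6]
finger_gap: 1.004
```

Run:
```python
from h import *
p=camera('wrist');cv2.imwrite('pics/w1.png',p['frame']);np.savez('pics/w1.npz',**{k:np.array(v) for k,v in p.items()})
print('cam',-np.array(p['R']).T@p['t'],np.array(p['R'])[2],p['fx'],pose()[0])
X=cloud(p)
for q in ['pliers','grip','circlip']:
    for r in spot_point(q,p)[:2]: print(q,r['confidence'],r['location'],world(p,r['location'],z={'pliers':.044,'grip':.044,'circlip':.021}[q]),X[int(r['location'][1]),int(r['location'][0])])
to((.486,.182,.2))
```

```text
cam [ 0.56814914 -0.31797131  0.40750574] [-0.27721113  0.07523837 -0.95785864] 278.14767034223394 [ 0.49574995 -0.30079953  0.26418485]
pliers 0.88 [238.8, 85.4] [ 0.59545205 -0.30896952  0.044     ] [ 0.59558655 -0.30834557  0.05136678]
grip 0.91 [248.7, 151.6] [ 0.51341692 -0.2992349   0.044     ] [ 0.50955692 -0.29680012  0.011117  ]
circlip 0.75 [234.3, 36.0] [ 0.6546879  -0.31882372  0.021     ] [ 6.59498004e-01 -3.18488432e-01 -2.22265702e-05]
yaw now -0.2716 level err [0.0007 0.0004] turn x 0.0 shift [ 0.0642 -0.4649  0.1379] pos [ 0.4942 -0.3028  0.2642] F [-0.2 -0.1  0.1] gap 1.002 t 3.5
```

View pics/w1.png

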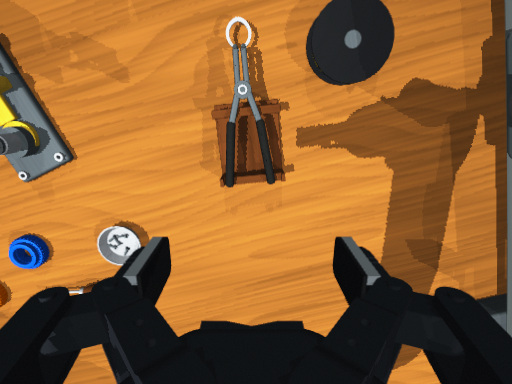

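The wrist picture shows the pliers: clip at (238,33), pivot (242,90), handles ending at about (230,185) and (271,180), with the rest below them. The holder is at left. Next I look at the knob and stub together.

Call:
{"api": "move_arm", "payload": {
  "rows": [0,0,0,0.0064,-0.0377,0.015,100,0,0,0,0.0064,-0.0377,0.015,100,0,0,0,0.0064,-0.0377,0.015,100,0,0,0,0.0064,-0.0377,0.015,100,0,0,0,0.0064,-0.0377,0.015,100,0,0,0,0.0064,-0.0377,0.015,100,0,0,0,0.0064,-0.0377,0.015,100,0,0,0,0.0064,-0.0377,0.015,100,0,0,0,0.0064,-0.0377,0.015,100,0,0,0,0.0064,-0.0377,0.015,100,-0.09,0,0,0,0,0,100,-0.09,0,0,0,0,0,100,-0.09,0,0,0,0,0,100,0,0,0,0,0,0,100,0,0,0,0,0,0,100,0,0,0,0,0,0,100]
}}

```text
clock: 4.83
eef_pos: [0.4512, 0.1009, 0.2004]
orientation: [-0.001, 0.707, -0.001, -0.707]
force: [-0.5, -0.4, -0.0]
finger_gap: 1.003
```

Run:
```python
from h import *
p=camera('wrist');cv2.imwrite('pics/w2.png',p['frame']);np.savez('pics/w2.npz',**{k:np.array(v) for k,v in p.items()})
X=cloud(p)
def sel(c,r,z0,z1):
    m=(np.hypot(X[...,0]-c[0],X[...,1]-c[1])<r)&(X[...,2]>z0)&(X[...,2]<z1);return X[m]
k=sel((.486,.182),.05,.006,.04);print('knob n',len(k),k.mean(0));
r=k[(k[:,2]>.012)&(k[:,2]<.0195)];b=k[k[:,2]>.0205];print('rim',fitc(r),'boss',fitc(b),b[:,2].mean())
print('minmax',k[:,:2].min(0),k[:,:2].max(0))
for z0,z1 in [(.062,.07),(.0715,.08),(.034,.04)]:
    s=sel((.605,.003),.03,z0,z1);print('stub',z0,len(s),s.mean(0) if len(s) else 0, fitc(s) if len(s)>6 else 0)
for q,z in [('knob',0),('groove',.063),('stub_end',.074),('shoulder',.036)]:
    for r in spot_point(q,p)[:4]: print(q,np.round(r['confidence'],2),r['location'],world(p,r['location'],z=z))
for c in [(.486,.182,.024)]:
    u,v=np.round(proj(p,c)[0]).astype(int);print(u,v)
to((.486,.182,.1))
```

```text
knob n 1413 [0.49075847 0.18323493 0.02011622]
rim (array([0.48956391, 0.18485845, 0.02460704]), np.float64(0.003356790593552125), 634) boss (array([0.48973281, 0.18448084, 0.01829436]), np.float64(0.002161089583135025), 680) 0.024357606772205005
minmax [0.46252732 0.15737526] [0.51683345 0.21287195]
stub 0.062 58 [0.6002736  0.01210026 0.06757207] (array([0.60750738, 0.00402233, 0.01295107]), np.float64(0.0004299608647209088), 58)
stub 0.0715 532 [0.60350511 0.00505875 0.07401046] (array([0.60361647, 0.00507686, 0.00734381]), np.float64(0.0029084800752829615), 532)
stub 0.034 651 [0.60143108 0.00949333 0.03658056] (array([0.6074316 , 0.00367984, 0.01744866]), np.float64(0.0024062866548817904), 651)
knob 0.74 [177.3, 214.5] [0.38643175 0.19942249 0.        ]
knob 0.69 [182.4, 131.7] [0.49445613 0.18456547 0.        ]
knob 0.64 [261.5, 171.3] [0.44474409 0.08807025 0.        ]
groove 0.98 [362.5, 7.4] [0.60802217 0.00176448 0.063     ]
stub_end 0.83 [367.3, 6.2] [0.60566056 0.00163122 0.074     ]
shoulder 0.91 [347.1, 18.2] [0.60668412 0.00643526 0.036     ]
180 141
yaw now -0.0004 level err [ 0.     -0.0002] turn x 0.0 shift [ 0.1003 -0.0803 -0.0349] pos [0.4511 0.1017 0.2003] F [-0.3 -0.6  0.1] gap 1.001 t 5.08
```

View pics/w2.png

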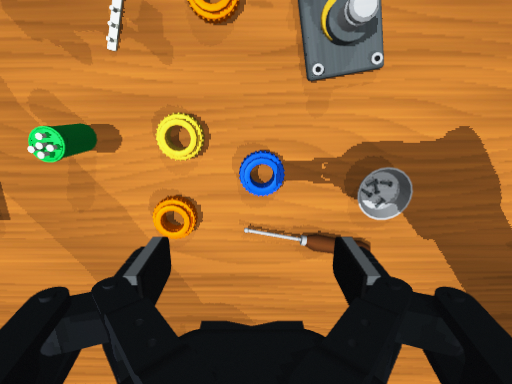

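Brass knob confirmed at (180,137), boss up. The look-alikes are orange (177,215), blue (262,172) and orange (213,5). Now I grasp it.

Call:
{"api": "move_arm", "payload": {
  "rows": [0,0,0,0.01,-0.0166,-0.0077,100,0,0,0,0.01,-0.0166,-0.0077,100,0,0,0,0.01,-0.0166,-0.0077,100,0,0,0,0.01,-0.0166,-0.0077,100,0,0,0,0.01,-0.0166,-0.0077,100,0,0,0,0.035,0,0,100,0,0,0,0.035,0,0,100,0,0,0,0.035,0,0,100,0,0,0,0.03,0,0,100,0,0,0,0.012,0,0,100,0,0,0,0,0,0,100,0,0,0,0,0,0,100,0,0,0,0,0,0,0,0,0,0,0,0,0,0,0,0,0,0,0,0,0,0,0,0,0,0,0,0,0,0,0,0,0,0,0,0,0,0,0,0,0,0,0,0,0,0,0,0,0,0],
  "grip_force": 40
}}

```text
validation failed for argument at $.ro...
```

Call:
{"api": "move_arm", "payload": {
  "rows": [0,0,0,0.01,-0.0166,-0.0077,100,0,0,0,0.01,-0.0166,-0.0077,100,0,0,0,0.01,-0.0166,-0.0077,100,0,0,0,0.01,-0.0166,-0.0077,100,0,0,0,0.01,-0.0166,-0.0077,100,0,0,0,0.035,0,0,100,0,0,0,0.035,0,0,100,0,0,0,0.035,0,0,100,0,0,0,0.03,0,0,100,0,0,0,0.012,0,0,100,0,0,0,0,0,0,100,0,0,0,0,0,0,100],
  "grip_force": 40
}}

```text
clock: 6.08
eef_pos: [0.4896, 0.1852, 0.0036]
orientation: [-0.0, -0.707, -0.0, 0.707]
force: [0.8, 0.7, 0.3]
finger_gap: 1.0
```

Call:
{"api": "move_arm", "payload": {
  "rows": [0,0,0,0,0,0,0,0,0,0,0,0,0,0,0,0,0,0,0,0,0,0,0,0,0,0,0,0,0,0,0,0,0,0,0,0,0,0,0,0,0,0]
}}

```text
clock: 6.58
eef_pos: [0.4907, 0.1853, 0.0056]
orientation: [-0.0, 0.708, 0.0, -0.706]
force: [-3.3, -1.5, 13.3]
finger_gap: 0.611
```

Run:
```python
from h import *
to((.606,.004,.13))
```

```text
yaw now 0.0006 level err [-0.0006 -0.0033] turn x 0.0 shift [-0.1244  0.1813 -0.1152] pos [0.4907 0.1853 0.0056] F [-3.3 -1.5 13.3] gap 0.611 t 6.58
```

Call:
{"api": "move_arm", "payload": {
  "rows": [0,0,0,-0.02,0,0,0,0,0,0,-0.035,0,0,0,0,0,0,-0.035,0,0,0,0,0,0,-0.035,0.0,0,0,0,0,0,-0.01,0.035,-0.005,0,0,0,0,0,0.025,-0.0095,0,0,0,0,0,0.025,-0.0095,0,0,0,0,0,0,0,0,0,0,0,0,0,0,0,0,0,0,0,0,0,0]
}}

```text
clock: 7.42
eef_pos: [0.5133, 0.1003, 0.1388]
orientation: [0.0, 0.707, 0.0, -0.707]
force: [0.5, 0.7, -1.8]
finger_gap: 0.61
```

Run:
```python
from h import *
p=camera('wrist');cv2.imwrite('pics/w3.png',p['frame']);np.savez('pics/w3.npz',**{k:np.array(v) for k,v in p.items()})
t,R,o=pose();X=cloud(p);Y=(X-t)@R.as_matrix()  # tool frame
m=(np.abs(Y[...,0])<.05)&(np.hypot(Y[...,1],Y[...,2])<.04)
for r in spot_point('knob',p)[:2]: print(r)
k=Y[m];print(len(k),np.percentile(k,[1,50,99],axis=0) if len(k) else '')
def sel(c,r,z0,z1):
    m=(np.hypot(X[...,0]-c[0],X[...,1]-c[1])<r)&(X[...,2]>z0)&(X[...,2]<z1);return X[m]
for z0,z1 in [(.067,.0705),(.060,.071),(.0725,.078),(.034,.04),(.04,.058)]:
    s=sel((.607,.003),.03,z0,z1);print('stub',z0,len(s),s.mean(0) if len(s) else 0, fitc(s) if len(s)>6 else 0,fitc(s,.013) if len(s)>6 else 0)
for q,z in [('groove',.063),('stub_end',.074),('shoulder',.036)]:
    for r in spot_point(q,p)[:2]: print(q,np.round(r['confidence'],2),r['location'],world(p,r['location'],z=z))
to((.606,.004,.13))
```

```text
{'location': [205.2, 46.1], 'confidence': 0.67}
10167 [[-0.04884376 -0.03715862 -0.02607201]
 [-0.01811427  0.00050744 -0.00770914]
 [ 0.00204086  0.03734913  0.01944889]]
stub 0.067 71 [0.6054572  0.01450235 0.0687936 ] (array([0.60748194, 0.0044045 , 0.0127    ]), np.float64(0.00019571262272659066), 71) (array([0.607559  , 0.00406513]), np.float64(0.00020889295996778622), 71)
stub 0.06 175 [0.60576355 0.01350382 0.06555347] (array([0.60763328, 0.00388148, 0.01272903]), np.float64(0.0005818388567465361), 175) (array([0.60770075, 0.00359226]), np.float64(0.0005925583923681949), 175)
stub 0.0725 950 [0.60755977 0.00497402 0.07426438] (array([0.60749879, 0.00501699, 0.00827896]), np.float64(0.0028506977365530357), 950) (array([ 0.60226382, -0.00183864]), np.float64(0.005337576413538416), 950)
stub 0.034 988 [0.60659298 0.01112168 0.03658011] (array([0.60780378, 0.00293117, 0.01798572]), np.float64(0.002488646965123822), 988) (array([0.60708872, 0.00752481]), np.float64(0.004537380398456925), 988)
stub 0.04 269 [0.60541232 0.01398004 0.04913235] (array([0.60781095, 0.00339028, 0.01321393]), np.float64(0.00028687661192426547), 269) (array([0.607758  , 0.00363281]), np.float64(0.0002911080907601253), 269)
groove 0.8 [385.3, 79.8] [0.60528804 0.00138279 0.063     ]
stub_end 0.88 [390.0, 76.1] [0.60679483 0.0033628  0.074     ]
stub_end 0.64 [308.1, 306.8] [0.4139637  0.04926975 0.074     ]
shoulder 0.82 [368.7, 81.3] [0.60634855 0.00290829 0.036     ]
yaw now 0.0025 level err [-0.0002  0.0001] turn x 0.0 shift [ 0.0083  0.0972 -0.0926] pos [0.5132 0.1009 0.1383] F [ 0.5  0.1 -2.3] gap 0.609 t 7.67
```

View pics/w3.png

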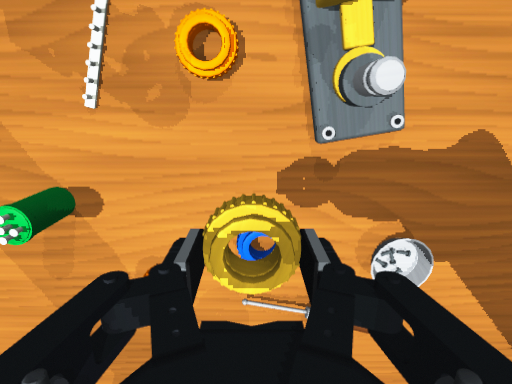

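The knob is held level between the pads, centred at (252,245), with the stub end at (388,75). Next I fit the knob's pose in the tool frame from the same picture.

Run:
```python
from h import *
p=dict(np.load('pics/w3.npz'));p={k:(float(v) if v.ndim==0 else v) for k,v in p.items()}
t,R,o=pose();X=cloud(p);Y=(X-t)@R.as_matrix()
hsv=cv2.cvtColor(p['frame'],cv2.COLOR_BGR2HSV)
m=(hsv[...,0]>20)&(hsv[...,0]<34)&(hsv[...,1]>120);m[:180]=0;m[300:]=0;m[:,:190]=0;m[:,310:]=0
k=Y[m];k=k[np.isfinite(k[:,0])&(np.abs(k[:,0])<.06)]
print(len(k));h,e=np.histogram(k[:,0],bins=np.arange(-.05,.02,.001));[print(round(a,3),n) for a,n in zip(e,h) if n>20]
top=k[k[:,0]<np.percentile(k[:,0],5)+.002]
print('top',np.median(top[:,0]),len(top))
A=top[:,1:];# tilt
c,*_=np.linalg.lstsq(np.c_[A,np.ones(len(A))],top[:,0],rcond=None);print('tilt',c)
print('extent y,z',A.min(0),A.max(0),(A.min(0)+A.max(0))/2)
# bore + outer edge: fit two concentric circles to per-angle extremes
c0=(A.min(0)+A.max(0))/2
def f(v):
    r=np.hypot(A[:,0]-v[0],A[:,1]-v[1]);return np.r_[np.maximum(r-.022,0),np.maximum(.0145-r,0)]
s=least_squares(f,c0);print('knob centre tool y,z',s.x)
```

```text
6662
-0.021 146
-0.02 1323
-0.019 1139
-0.018 256
-0.017 132
-0.016 126
-0.015 102
-0.014 204
-0.013 914
-0.012 717
-0.011 300
-0.01 186
-0.009 131
-0.008 98
-0.007 124
-0.006 102
-0.005 95
-0.004 108
-0.003 87
-0.002 102
-0.001 92
0.0 90
0.001 65
0.002 22
top -0.01907890458221667 2688
tilt [ 0.00022458  0.00143032 -0.01907127]
extent y,z [-0.02083237 -0.02156879] [0.02238095 0.02225668] [0.00077429 0.00034394]
knob centre tool y,z [ 0.00082634 -0.00012745]
```

Call:
{"api": "move_arm", "payload": {
  "rows": [0,0,0,0,0.024,-0.0236,0,0,0,0,0,0.024,-0.0236,0,0,0,0,0,0.024,-0.0236,0,0,0,0,0,0.024,-0.0236,0,0,0,0,0.025,0,0,0,0,0,0,0.025,0,0,0,0,0,0,0,0,0,0,0,0,0,0,0,0,0,0,0,0,0,0,0,0]
}}

```text
clock: 8.42
eef_pos: [0.6083, 0.005, 0.0893]
orientation: [0.001, 0.707, 0.001, -0.707]
force: [-0.5, -0.0, -1.6]
finger_gap: 0.606
```

Run:
```python
from h import *
p=camera('wrist');cv2.imwrite('pics/w4.png',p['frame'][120:330,150:360]);np.savez('pics/w4.npz',**{k:np.array(v) for k,v in p.items()})
t,R,o=pose();X=cloud(p);Y=(X-t)@R.as_matrix()
s=(np.hypot(X[...,0]-.6076,X[...,1]-.004)<.02)&(X[...,2]>.07)&(X[...,2]<.078)
S=X[s];hsv=cv2.cvtColor(p['frame'],cv2.COLOR_BGR2HSV)
print('end pts',len(S),S.mean(0) if len(S) else '',(S.min(0)+S.max(0))/2 if len(S) else '')
print('proj stub end',proj(p,[(.6076,.004,.074)]),'knob top/bottom ctr',proj(p,[t+R.apply([-.019,.0008,0]),t+R.apply([.005,.0008,0])]))
to((.6076,.0048,.085))
```

```text
end pts 381 [0.60143335 0.00430835 0.07432642] [0.60054103 0.0042598  0.07343244]
proj stub end [[252.87788143 229.85495348]] knob top/bottom ctr [[252.93642342 257.45431878]
 [252.730039   235.91916155]]
yaw now 0.002 level err [-0.0003 -0.0019] turn x 0.0 shift [0.0048 0.0001 0.0012] pos [0.6088 0.0049 0.0898] F [ 0.4  0.4 -1.9] gap 0.608 t 8.47
```

Call:
{"api": "move_arm", "payload": {
  "rows": [0,0,0,0.004,0,0.0012,0,0,0,0,0.006,0,0,0,0,0,0,0.006,0,0,0,0,0,0,0.004,0,0,0,0,0,0,0,0,0,0,0,0,0,0,0,0,0]
}}

```text
clock: 8.97
eef_pos: [0.6066, 0.004, 0.068]
orientation: [-0.0, -0.707, -0.0, 0.707]
force: [0.1, 0.5, -1.2]
finger_gap: 0.606
```

Run:
```python
from h import *
to((.6076,.0048,.041))
```

```text
yaw now 0.0009 level err [-0.      0.0006] turn x 0.0 shift [ 0.027  -0.0008 -0.001 ] pos [0.6066 0.004  0.068 ] F [ 0.1  0.5 -1.2] gap 0.606 t 8.97
```

Call:
{"api": "move_arm", "payload": {
  "rows": [0,0,0,0.007,-0.0005,-0.0005,0,0,0,0,0.007,0,0,0,0,0,0,0.006,0,0,0,0,0,0,0.003,0,0,0,0,0,0,0.002,0,0,0,0,0,0,0,0,0,0,0,0,0,0,0,0,0]
}}

```text
clock: 9.55
eef_pos: [0.6073, 0.0046, 0.0432]
orientation: [-0.0, -0.707, -0.0, 0.707]
force: [0.3, 0.8, -2.6]
finger_gap: 0.613
```

Call:
{"api": "move_arm", "payload": {
  "rows": [0,0,0,0.0015,0,0,0,0,0,0,0.0015,0,0,0,0,0,0,0.001,0,0,0,0,0,0,0.0,0,0,0]
}}

```text
clock: 9.88
eef_pos: [0.6078, 0.0046, 0.0417]
orientation: [0.0, 0.708, 0.0, -0.707]
force: [-7.0, -1.0, 17.1]
finger_gap: 0.612
```

Call:
{"api": "move_arm", "payload": {
  "rows": [0,0,0,-0.001,0,0,75,0,0,0,0,0,0,75,0,0,0,0,0,0,85,0,0,0,0,0,0,100,0,0,0,0,0,0,100,0,0,0,0,0,0,100,0,0,0,-0.03,0,0,100,0,0,0,-0.04,0,0,100,0,0,0,-0.04,0,0,100,0,0,0,-0.03,0,0.02,100,0,0,0,0,0.0,0.04,100,0,0,0,0,0,0.04,100,0,0,0,0,0,0,100,0,0,0,0,0,0,100,0,0,0,0,0,0,100]
}}

```text
clock: 11.13
eef_pos: [0.5081, 0.0043, 0.1808]
orientation: [0.0, 0.708, 0.0, -0.707]
force: [-0.0, -0.1, -0.3]
finger_gap: 0.994
```

Run:
```python
from h import *
p=camera('wrist');np.savez('pics/w5.npz',**{k:np.array(v) for k,v in p.items()});cv2.imwrite('pics/w5.png',p['frame'])
X=cloud(p)
def sel(c,r,z0,z1):
    m=(np.hypot(X[...,0]-c[0],X[...,1]-c[1])<r)&(X[...,2]>z0)&(X[...,2]<z1);return X[m]
a=sel((.6075,.004),.025,.0555,.064);r=np.hypot(a[:,0]-.6075,a[:,1]-.004)
b=a[r>.0155];print('boss top z',np.median(b[:,2]),fitc(b),(b.min(0)+b.max(0))/2)
b=sel((.6075,.004),.03,.050,.0555);print('rim top',np.median(b[:,2]),(b.min(0)+b.max(0))/2)
for z0,z1 in [(.067,.0705),(.064,.071)]:
    s=sel((.6075,.004),.0145,z0,z1);print('stub',len(s),fitc(s),fitc(s,.013))
s=sel((.6075,.004),.02,.0725,.078);print('end',(s.min(0)+s.max(0))/2)
print(proj(p,[(.6075,.004,.074)]))
to((.44,-.29,.2),-.14)
```

```text
boss top z 0.06046736426831905 (array([0.60705322, 0.00425494, 0.0187995 ]), np.float64(0.001814056858094222), 979) [0.60722039 0.00462345 0.0591501 ]
rim top 0.053362818585911784 [0.60726718 0.00457929 0.05275201]
stub 5 (array([0.61085029, 0.00271476, 0.01602473]), np.float64(0.00024162468248562513), 5) (array([0.60753948, 0.00376651]), np.float64(0.0003127620353532066), 5)
stub 14 (array([0.60729137, 0.00389595, 0.01267365]), np.float64(0.0002515879548019506), 14) (array([0.60737373, 0.00378333]), np.float64(0.00039823847486193155), 14)
end [0.6069601  0.00381281 0.07496659]
[[251.76543316  73.36609428]]
yaw now 0.0006 level err [-0.0002 -0.0017] turn x 0.1406 shift [-0.0193  0.3011  0.0269] pos [0.5086 0.0044 0.1807] F [ 0.3 -0.2  0.7] gap 1.001 t 11.18
```

Call:
{"api": "move_arm", "payload": {
  "rows": [0.07,0,0,0,0,0,100,0.07,0,0,0,0,0,100,0,0,0,-0.0024,0.0377,0.0034,100,0,0,0,-0.0024,0.0377,0.0034,100,0,0,0,-0.0024,0.0377,0.0034,100,0,0,0,-0.0024,0.0377,0.0034,100,0,0,0,-0.0024,0.0377,0.0034,100,0,0,0,-0.0024,0.0377,0.0034,100,0,0,0,-0.0024,0.0377,0.0034,100,0,0,0,-0.0024,0.0377,0.0034,100,0,0,0,0,0,0,100,0,0,0,0,0,0,100,0,0,0,0,0,0,100]
}}

```text
clock: 12.27
eef_pos: [0.4395, -0.2903, 0.199]
orientation: [-0.05, 0.705, -0.049, -0.705]
force: [0.1, 0.1, -1.6]
finger_gap: 1.004
```

Run:
```python
from h import *
p=camera('wrist');np.savez('pics/w6.npz',**{k:np.array(v) for k,v in p.items()});cv2.imwrite('pics/w6.png',p['frame'])
X=cloud(p)
for q,z in [('pliers',.0445),('grip',.0445),('circlip',.0205)]:
    for r in spot_point(q,p)[:2]: print(q,np.round(r['confidence'],2),r['location'],world(p,r['location'],z=z))
g=np.array([.513,-.298]);m=(X[...,2]>.0455)&(X[...,2]<.058)&(np.hypot(X[...,0]-.55,X[...,1]+.305)<.13)
P=X[m];print(len(P),np.median(P[:,2]))
# per-x-slices: y extents of the two handles
for x in np.arange(.465,.645,.01):
    s=P[np.abs(P[:,0]-x)<.003]
    if len(s)>5:
        y=np.sort(s[:,1]);gap=np.argmax(np.diff(y));print(round(x,3),len(s),np.round([y[0],y[gap],y[gap+1],y[-1],(y[0]+y[-1])/2],4),np.round(s[:,2].mean(),4))
to((.51,-.298,.1))
```

```text
pliers 0.63 [254.5, 17.3] [ 0.59123604 -0.31449143  0.0445    ]
3179 0.0504105612231788
0.465 36 [-0.3367 -0.3322 -0.3226 -0.3129 -0.3248] 0.0493
0.475 95 [-0.3361 -0.3125 -0.2676 -0.2501 -0.2931] 0.0504
0.485 143 [-0.3236 -0.3129 -0.2711 -0.2511 -0.2873] 0.0503
0.495 134 [-0.3247 -0.3139 -0.2739 -0.2617 -0.2932] 0.0508
0.505 137 [-0.3249 -0.3142 -0.2766 -0.2645 -0.2947] 0.0508
0.515 143 [-0.3263 -0.3154 -0.2804 -0.2684 -0.2974] 0.0507
0.525 146 [-0.3262 -0.3156 -0.2839 -0.2711 -0.2987] 0.0508
0.535 155 [-0.3275 -0.3163 -0.2866 -0.2749 -0.3012] 0.0507
0.545 154 [-0.3277 -0.3172 -0.2893 -0.2775 -0.3026] 0.0508
0.555 129 [-0.3254 -0.317  -0.2937 -0.2812 -0.3033] 0.0498
0.565 128 [-0.324  -0.3161 -0.2982 -0.2876 -0.3058] 0.0491
0.575 126 [-0.323  -0.3148 -0.3035 -0.2921 -0.3076] 0.0491
0.585 193 [-0.3223 -0.2985 -0.2976 -0.2976 -0.3099] 0.0502
0.595 140 [-0.3223 -0.3029 -0.3021 -0.302  -0.3121] 0.0504
0.605 57 [-0.3231 -0.3164 -0.3121 -0.3052 -0.3141] 0.0486
yaw now -0.1367 level err [-0.0004  0.    ] turn x 0.0 shift [ 0.0994 -0.0009 -0.0712] pos [ 0.4393 -0.2892  0.1994] F [0.6 0.1 0.5] gap 0.998 t 12.47
```

View pics/w6.png

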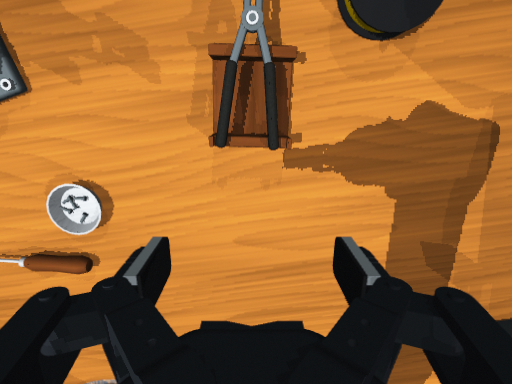

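The pliers are in view: pivot (252,17), handles (220,145) and (273,145). From the handle edges the yaw is about -0.183 and the grip point about (0.5138,-0.297).

Call:
{"api": "move_arm", "payload": {
  "rows": [0.046,0,0,0,0,0,100,0,0,0,0.025,-0.0015,-0.0186,100,0,0,0,0.025,-0.0015,-0.0186,100,0,0,0,0.025,-0.0015,-0.0186,100,0,0,0,0.025,-0.0015,-0.0186,100,0,0,0,0,0,0,100,0,0,0,0,0,0,100,0,0,0,0,0,0,100]
}}

```text
clock: 13.13
eef_pos: [0.5128, -0.2977, 0.0998]
orientation: [0.065, -0.704, 0.065, 0.704]
force: [-0.6, -0.1, 0.2]
finger_gap: 1.001
```

Run:
```python
from h import *
p=camera('wrist');np.savez('pics/w7.npz',**{k:np.array(v) for k,v in p.items()});cv2.imwrite('pics/w7.png',p['frame'])
X=cloud(p);t,R,o=pose()
f=np.array([np.cos(-.183),np.sin(-.183)]);n=np.array([-f[1],f[0]]);g=np.array([.5138,-.297])
L=(X[...,:2]-g)@np.stack([f,n],1)
m=(X[...,2]>.0455)&(X[...,2]<.053)
for a in np.arange(-.03,.1,.01):
    s=L[m&(np.abs(L[...,0]-a)<.003)&(np.abs(L[...,1])<.036)]
    if len(s)>5: print(round(a,3),len(s),np.round([s[:,1].min(),s[:,1].max(),(s[:,1].min()+s[:,1].max())/2],4))
for q,z in [('pliers',.0505),('grip',.0445),('circlip',.0205)]:
    for r in spot_point(q,p)[:1]: print(q,np.round(r['confidence'],2),r['location'],world(p,r['location'],z=z))
to((.5138,-.297,.0235),-.183)
```

```text
-0.03 206 [-0.0325  0.0313 -0.0006]
-0.02 207 [-0.0314  0.0301 -0.0006]
-0.01 222 [-0.0303  0.0289 -0.0007]
0.0 227 [-0.0293  0.0279 -0.0007]
0.01 235 [-0.0281  0.0266 -0.0007]
0.02 239 [-0.027   0.0256 -0.0007]
0.03 248 [-0.025   0.0244 -0.0003]
0.04 248 [-0.024   0.0226 -0.0007]
0.05 202 [-0.0188  0.0181 -0.0003]
0.06 217 [-0.0159  0.0151 -0.0004]
0.07 349 [-0.0129  0.0122 -0.0004]
0.08 271 [-0.0114  0.0098 -0.0008]
0.09 219 [-0.0093  0.0078 -0.0008]
pliers 0.95 [251.0, 96.0] [ 0.59089029 -0.31203619  0.0505    ]
circlip 0.83 [249.6, 5.3] [ 0.65150389 -0.32228821  0.0205    ]
yaw now -0.1857 level err [ 0.001  -0.0021] turn x -0.0027 shift [ 0.0776 -0.0019 -0.0006] pos [ 0.5128 -0.2988  0.1011] F [ 0.2 -0.1  1.1] gap 0.997 t 13.33
```

View pics/w7.png

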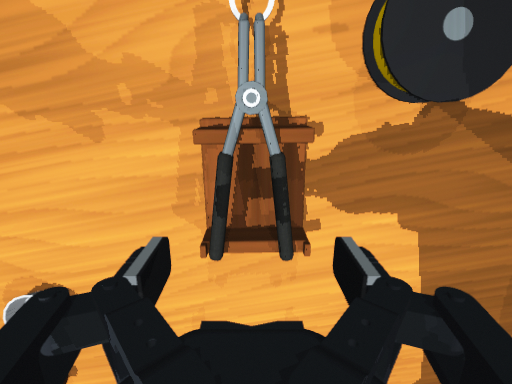

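Call:
{"api": "move_arm", "payload": {
  "rows": [0,0,0,0.02,-0.001,0.0005,100,0,0,0,0.02,0,0,100,0,0,0,0.02,0,0,100,0,0,0,0.0126,0,0,100,0,0,0,0.005,0,0,100,0,0,0,0,0,0,100,0,0,0,0,0,0,100]
}}

```text
clock: 13.92
eef_pos: [0.5128, -0.2975, 0.0226]
orientation: [-0.065, 0.704, -0.066, -0.704]
force: [0.9, -0.5, -0.2]
finger_gap: 0.998
```

Call:
{"api": "move_arm", "payload": {
  "rows": [0,0,0,0,0,0,60,0,0,0,0,0,0,50,0,0,0,0,0,0,40,0,0,0,0,0,0,0,0,0,0,0,0,0,0,0,0,0,0,0,0,0,0,0,0,0,0,0,0],
  "grip_force": 60
}}

```text
clock: 14.5
eef_pos: [0.5138, -0.2981, 0.0248]
orientation: [-0.065, 0.705, -0.066, -0.703]
force: [-3.0, 1.9, 18.4]
finger_gap: 0.409
```

Call:
{"api": "move_arm", "payload": {
  "rows": [0,0,0,-0.002,0,0,0,0,0,0,-0.005,0,0,0,0,0,0,-0.01,0,0,0,0,0,0,-0.02,0,0,0,0,0,0,-0.03,0,0,0,0,0,0,-0.03,0,0,0,0,0,0,-0.02,0,0,0,0,0,0,0,0,0,0,0,0,0,0,0,0,0,0,0,0,0,0,0,0]
}}

```text
clock: 15.33
eef_pos: [0.5117, -0.2969, 0.1383]
orientation: [0.066, -0.704, 0.065, 0.704]
force: [-0.9, -0.6, -2.1]
finger_gap: 0.407
```

Run:
```python
from h import *
p=camera('wrist');np.savez('pics/w8.npz',**{k:np.array(v) for k,v in p.items()})
s=camera('scene');np.savez('pics/s8.npz',**{k:np.array(v) for k,v in s.items()})
t,R,o=pose();X=cloud(p);Y=(X-t)@R.as_matrix()
# tool frame: forward = -z. expected circlip at (x=+.003,y 0,z -.144)
m=(Y[...,2]<-.118)&(Y[...,2]>-.175)&(np.abs(Y[...,1])<.03)&(Y[...,0]<.03)&(Y[...,0]>-.045)
print('pos',t,'F',o['force'],o['finger_gap'],'n',m.sum())
C=Y[m];h,e=np.histogram(C[:,0],bins=np.arange(-.045,.03,.002));print([(round(a,3),n) for a,n in zip(e,h) if n])
for pic,n in ((p,'w'),(s,'s')):
    for q in ['circlip','pliers']:
        for r in spot_point(q,pic)[:1]:
            print(n,q,r['confidence'],r['location'],'exp',proj(pic,[t+R.apply([.003 if q=='circlip' else -.021,0,-.144 if q=='circlip' else -.08])]))
u,v=proj(s,[t+R.apply([-.02,0,-.07])])[0].astype(int)
a=p['frame'][0:250,130:380];b=s['frame'][max(v-60,0):v+60,max(u-60,0):u+60]
cv2.imwrite('pics/p8.png',np.hstack([cv2.resize(a,(400,400),interpolation=2),cv2.resize(b,(400,400),interpolation=2)]))
```

```text
pos [ 0.51143028 -0.29673583  0.1374536 ] F [ 0.80825617 -0.08313744 -1.83289896] 0.407928051762506 n 0
[]
w pliers 0.64 [250.5, 88.6] exp [[250.97095823  89.7790934 ]]
s circlip 0.71 [155.5, 256.1] exp [[152.93121599 254.85049267]]
s pliers 0.66 [149.6, 223.2] exp [[147.11268265 227.53580903]]
```

View pics/p8.png

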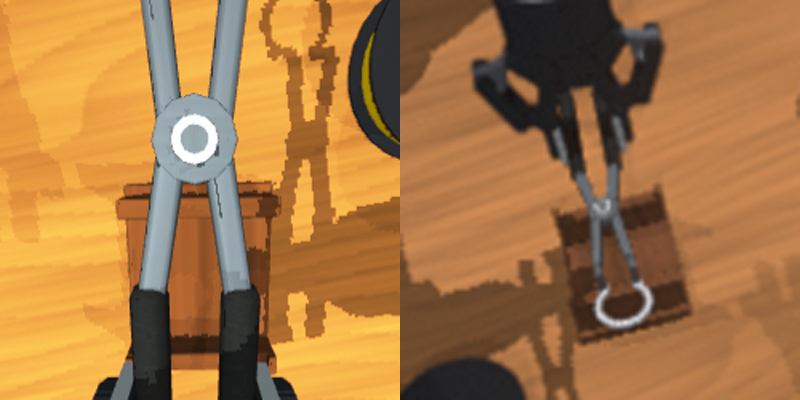

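Left crop: the pliers are squeezed, handles parallel and pivot centred at about (251,88). Right crop: the spread clip shows as a round ring. The clip lies outside the wrist view, so I fit the pliers' rigid pose in the tool frame.

```bash
cat > fitp.py <<'E'
from h import *
def L(f): 
    p=dict(np.load(f));return {k:(float(v) if v.ndim==0 else v) for k,v in p.items()}
def pliers(p,t,R,verbose=True):
    X=cloud(p);Y=(X-t)@R.as_matrix()
    m=(Y[...,2]<-.02)&(Y[...,2]>-.125)&(np.abs(Y[...,1])<.026)&(Y[...,0]<-.008)&(Y[...,0]>-.045)
    C=Y[m]
    rows=[]
    for a in np.arange(-.122,-.024,.006):
        s=C[np.abs(C[:,2]-a)<.002]
        if len(s)>10:
            rows.append((a,(s[:,1].min()+s[:,1].max())/2,np.ptp(s[:,1]),np.percentile(s[:,0],10)))
    rows=np.array(rows)
    if verbose: print(np.round(rows,4))
    return rows,C
E
python3 - <<'E'
from fitp import *
t,R,o=pose();p=L('pics/w8.npz')
rows,C=pliers(p,t,R)
c=np.polyfit(rows[:,0],rows[:,1],1);print('lat slope',c,'lat at -.144',np.polyval(c,-.144))
h=rows[rows[:,0]>-.037];j=rows[rows[:,0]<-.095]
# pivot from white ring pixels: screw ring
f=p['frame'];g=(f.min(2)>225);v,u=np.nonzero(g);k=(u>225)&(u<275)&(v>65)&(v<110);uv=[u[k].mean(),v[k].mean()]
print('ring px',uv,'pivot tool',R.inv().apply(world(p,uv,d=np.median(p['z_map'][v[k],u[k]]))-t))
E
```

```text
[[-1.10e-01 -1.00e-04  2.53e-02 -2.41e-02]
 [-1.04e-01 -2.00e-04  2.43e-02 -2.41e-02]
 [-9.80e-02 -1.00e-04  2.31e-02 -2.43e-02]
 [-9.20e-02 -0.00e+00  2.18e-02 -2.44e-02]
 [-8.60e-02 -1.00e-04  2.03e-02 -2.64e-02]
 [-8.00e-02  1.00e-04  2.15e-02 -2.80e-02]
 [-7.40e-02  1.00e-04  2.15e-02 -2.64e-02]
 [-6.80e-02 -1.00e-04  2.30e-02 -2.50e-02]
 [-6.20e-02 -1.00e-04  2.49e-02 -2.51e-02]
 [-5.60e-02 -1.00e-04  2.72e-02 -2.52e-02]
 [-5.00e-02 -1.00e-04  2.91e-02 -2.52e-02]
 [-4.40e-02  1.00e-04  3.09e-02 -2.52e-02]
 [-3.80e-02  2.00e-04  3.68e-02 -2.70e-02]
 [-3.20e-02 -2.00e-04  3.67e-02 -2.71e-02]
 [-2.60e-02  1.00e-04  3.68e-02 -2.73e-02]]
lat slope [1.79760420e-03 8.27026844e-05] lat at -.144 -0.00017615231980442204
ring px [np.float64(250.84855769230768), np.float64(86.57692307692308)] pivot tool [-0.02686291 -0.00017146 -0.08028096]
```

Run:
```python
from fitp import *
for f in ['w2','w6','w8']:
    p=L(f'pics/{f}.npz');X=cloud(p);m=np.abs(X[...,2])<.006;m[240:]=0;P=X[m]
    c,*_=np.linalg.lstsq(np.c_[P[:,:2],np.ones(len(P))],P[:,2],rcond=None)
    for _ in range(3):
        r=P[:,2]-np.c_[P[:,:2],np.ones(len(P))]@c;k=np.abs(r)<.0015;c,*_=np.linalg.lstsq(np.c_[P[k,:2],np.ones(k.sum())],P[k,2],rcond=None)
    print(f,c,k.sum())
to((.4634,.0037,.1375),0)
```

```text
w2 [-0.00092216 -0.0001283   0.00109979] 101131
w6 [-9.62666406e-04 -4.62562912e-05  1.07994252e-03] 101575
w8 [-0.00077684 -0.00013088  0.00100383] 90869
yaw now -0.1852 level err [-0.0005  0.0016] turn x -0.1852 shift [ 0.0004 -0.3007  0.0486] pos [ 0.512  -0.297   0.1379] F [ 0.2 -0.6 -2.2] gap 0.406 t 15.63
```

Call:
{"api": "move_arm", "payload": {
  "rows": [-0.0926,0,0,0,0,0,0,-0.0926,0,0,0,0,0,0,0,0,0,0,-0.0376,0.0061,0,0,0,0,0,-0.0376,0.0061,0,0,0,0,0,-0.0376,0.0061,0,0,0,0,0,-0.0376,0.0061,0,0,0,0,0,-0.0376,0.0061,0,0,0,0,0,-0.0376,0.0061,0,0,0,0,0,-0.0376,0.0061,0,0,0,0,0,-0.0376,0.0061,0,0,0.014,0,0,0,0,0,0,0,0,0,0,0,0,0,0,0,0,0,0,0,0,0,0,0,0,0,0,0,0,0,0,0,0,0,0]
}}

```text
validation failed for argument at $.ro...
```

```bash
cat >> fitp.py <<'E'
STUB=np.array([.6074,.0039])
def check(tag,cams=('scene','top')):
    p=camera('wrist');t,R,o=pose()
    rows,C=pliers(p,t,R,False)
    print('pos',np.round(t,4),'Rdown',np.round(R.as_matrix()[:,0],4),'F',np.round(o['force'],1),'M',np.round(o['wrist_torque'],2),'gap',round(float(o['finger_gap']),3),'t',round(float(o['clock']),2))
    # handle/jaw plane in WORLD heights
    W=C@R.as_matrix().T+t
    for a,b,n in ((-.037,-.024,'handle'),(-.064,-.045,'arm'),(-.115,-.095,'jaw')):
        k=(C[:,2]>a)&(C[:,2]<b);w=W[k];w=w[w[:,2]>np.percentile(w[:,2],60)]
        c=np.polyfit(w[:,0],w[:,2],1);print(n,'top z',round(np.median(w[:,2]),4),'pitch',round(c[0],4))
    f=p['frame'];g=(f.min(2)>225);v,u=np.nonzero(g);k=(u>225)&(u<275)&(v>60)&(v<115);uv=[u[k].mean(),v[k].mean()]
    pv=world(p,uv,d=np.median(p['z_map'][v[k],u[k]]))
    yaw=np.arctan2(-R.as_matrix()[1,2],-R.as_matrix()[0,2]);c=np.polyfit(rows[:,0],rows[:,1],1);yaw2=yaw+c[0]
    cl=pv[:2]+.064*np.array([np.cos(yaw2),np.sin(yaw2)])
    print('pivot',np.round(pv,4),'yaw',round(yaw2,4),'clip xy model',np.round(cl,4),'err vs stub mm',np.round((cl-STUB)*1000,2))
    for n in cams:
        s=camera(n);np.savez(f'pics/{n}_{tag}.npz',**{k:np.array(v) for k,v in s.items()})
        for q in ['circlip','stub_end','groove']:
            r=spot_point(q,s)[:1]
            if r: print(n,q,round(r[0]['confidence'],2),np.round(r[0]['location'],1),'at z',np.round(world(s,r[0]['location'],z={'circlip':t[2]-.0038,'stub_end':.074,'groove':.063}[q]),4))
        u,v=proj(s,[(*STUB,.08)])[0].astype(int);z=30
        im=cv2.resize(s['frame'][v-z:v+z,u-z:u+z],(400,400),interpolation=cv2.INTER_CUBIC);cv2.imwrite(f'pics/{n}_{tag}.png',im)
def dto(target):
    t,R,o=pose();print('tool shift',np.round(R.inv().apply(np.array(target)-t),4))
E
python3 - <<'E'
from fitp import *
check('a');dto((.4634,.0037,.098))
a=[cv2.imread(f'pics/{n}_a.png') for n in ('scene','top')];cv2.imwrite('pics/a.png',np.hstack(a))
E
```

```text
pos [ 0.5121 -0.297   0.1381] Rdown [-1.1e-03  6.0e-04 -1.0e+00] F [ 0.4 -0.4 -1.8] M [0.02 0.05 0.02] gap 0.407 t 15.68
handle top z 0.1644 pitch -0.001
arm top z 0.1623 pitch -0.0058
jaw top z 0.1612 pitch -0.0012
pivot [ 0.5914 -0.3116  0.1641] yaw -0.1836 clip xy model [ 0.6543 -0.3233] err vs stub mm [  46.89 -327.22]
scene circlip 0.71 [155.8 256.1] at z [ 0.6597 -0.3187  0.1343]
scene stub_end 0.93 [267.3 207.7] at z [0.6015 0.0042 0.074 ]
scene groove 0.56 [267.8 211.3] at z [0.6047 0.004  0.063 ]
top circlip 0.59 [349.4 156.9] at z [ 0.6469 -0.3262  0.1343]
top stub_end 0.6 [255.1 172.3] at z [0.6056 0.0021 0.074 ]
top groove 0.96 [254.9 170.5] at z [0.6151 0.0027 0.063 ]
tool shift [ 0.0409 -0.2867  0.1036]
```

View pics/a.png

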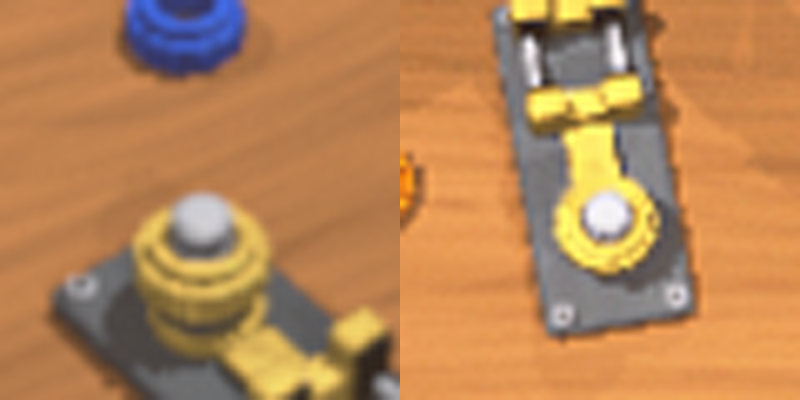

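The rows were refused because of my miscount. The pictures show the knob seated, with the stub through it. Before correcting pitch I compare the step heights with those on the rest (w7, where the pliers lay level).

Run:
```python
from fitp import *
def prof(p,piv,yaw,z0,z1):
    X=cloud(p);f=np.array([np.cos(yaw),np.sin(yaw)]);n=np.array([-f[1],f[0]])
    A=(X[...,:2]-piv)@f;B=(X[...,:2]-piv)@n;out=[]
    for a in np.arange(-.06,.04,.01):
        s=X[(np.abs(A-a)<.003)&(np.abs(B)<.03)&(X[...,2]>z0)&(X[...,2]<z1)][:,2]
        out.append(np.median(s[s>np.percentile(s,50)]) if len(s)>10 else np.nan)
    return np.array(out)
a=prof(L('pics/w7.npz'),(.5909,-.3120),-.183,.0455,.056)
b=prof(L('pics/w8.npz'),(.5914,-.3116),-.1836,.15,.17)
print(np.round(a,4));print(np.round(b,4));d=b-a;k=np.isfinite(d);print(np.polyfit(np.arange(-.06,.04,.01)[k],d[k],1))
```

```text
[0.0517 0.0518 0.0512 0.05   0.0499 0.0502 0.0525 0.0496 0.0493 0.0492]
[0.1648 0.1646 0.1637 0.1626 0.1626 0.1628 0.1652 0.1621 0.1615 0.1614]
[-0.00758984  0.11248603]
```

Call:
{"api": "move_arm", "payload": {
  "rows": [-0.0926,0,0,0,0,0,0,-0.0926,0,0,0,0,0,0,0,0,0,0,-0.0376,0.0061,0,0,0,0,0,-0.0376,0.0061,0,0,0,0,0,-0.0376,0.0061,0,0,0,0,0,-0.0376,0.0061,0,0,0,0,0,-0.0376,0.0061,0,0,0,0,0,-0.0376,0.0061,0,0,0,0,0,-0.0376,0.0061,0,0,0,0,0,-0.0376,0.0061,0,0,0.007,0,0,0,0,0,0,0,0,0,0,0,0,0,0,0,0,0,0,0,0,0,0,0,0,0,0,0]
}}

```text
validation failed for argument at $.ro...
```

Run:
```python
from fitp import *
check('b');dto((.4634,.0037,.098))
a=[cv2.imread(f'pics/{n}_b.png') for n in ('scene','top')];cv2.imwrite('pics/b.png',np.hstack(a))
```

```text
pos [ 0.5125 -0.2972  0.1389] Rdown [ 1.e-04 -1.e-04 -1.e+00] F [ 0.2  0.2 -0.9] M [0.04 0.1  0.02] gap 0.41 t 16.13
handle top z 0.1655 pitch -0.0041
arm top z 0.1634 pitch -0.0049
jaw top z 0.1624 pitch -0.0013
pivot [ 0.5917 -0.3119  0.1653] yaw -0.1834 clip xy model [ 0.6547 -0.3236] err vs stub mm [  47.27 -327.49]
scene circlip 0.98 [154.9 254.2] at z [ 0.6542 -0.3188  0.1351]
scene stub_end 0.76 [264.8 208.5] at z [ 0.6008 -0.0031  0.074 ]
scene groove 0.7 [266.5 210.1] at z [0.5991 0.0032 0.063 ]
top circlip 0.47 [350.5 156.8] at z [ 0.647  -0.3298  0.1351]
top stub_end 0.59 [256.6 172.9] at z [ 0.6034 -0.0033  0.074 ]
top groove 0.89 [252.1 171.6] at z [0.6109 0.0128 0.063 ]
tool shift [ 0.0409 -0.2867  0.1036]
```

Call:
{"api": "move_arm", "payload": {
  "rows": [-0.0926,0,0,0,0,0,0,-0.0926,0,0,0,0,0,0,0,0,0,0,-0.0376,0.0061,0,0,0,0,0,-0.0376,0.0061,0,0,0,0,0,-0.0376,0.0061,0,0,0,0,0,-0.0376,0.0061,0,0,0,0,0,-0.0376,0.0061,0,0,0,0,0,-0.0376,0.0061,0,0,0,0,0,-0.0376,0.0061,0,0,0,0,0,-0.0376,0.0061,0]
}}

```text
clock: 17.37
eef_pos: [0.4632, 0.0052, 0.1392]
orientation: [-0.0, 0.707, -0.0, -0.707]
force: [1.9, 0.3, -2.8]
finger_gap: 0.409
```

Call:
{"api": "move_arm", "payload": {
  "rows": [0,0.007,0,0,0,0,0,0,0,0,0,0,0,0,0,0,0,0,0,0,0,0,0,0,0,0,0,0]
}}

```text
clock: 17.7
eef_pos: [0.4639, 0.0023, 0.1389]
orientation: [-0.0, 0.71, -0.001, -0.705]
force: [-0.1, 0.7, -1.5]
finger_gap: 0.406
```

Run:
```python
from fitp import *
check('b');dto((.4634,.0037,.098))
a=[cv2.imread(f'pics/{n}_b.png') for n in ('scene','top')];cv2.imwrite('pics/b.png',np.hstack(a))
```

```text
pos [0.4638 0.0021 0.1389] Rdown [ 6.9e-03 -4.0e-04 -1.0e+00] F [ 0.8 -0.7 -2.1] M [0.05 0.1  0.01] gap 0.404 t 17.75
handle top z 0.1657 pitch -0.0037
arm top z 0.1639 pitch -0.0011
jaw top z 0.1632 pitch 0.002
pivot [0.5443 0.0025 0.1659] yaw -0.0009 clip xy model [0.6083 0.0024] err vs stub mm [ 0.95 -1.47]
scene circlip 0.71 [366.9 157.6] at z [0.6201 0.3156 0.1351]
scene stub_end 0.74 [267.2 210.6] at z [ 0.6106 -0.0013  0.074 ]
scene groove 0.67 [267.7 209.8] at z [0.5997 0.0066 0.063 ]
top circlip 0.51 [253.3 169.9] at z [0.5989 0.009  0.1351]
top stub_end 0.86 [256.6 171.6] at z [ 0.6082 -0.0033  0.074 ]
top groove 0.7 [254.1 171.9] at z [0.6098 0.0056 0.063 ]
tool shift [ 0.0408 -0.0004  0.0005]
```

Call:
{"api": "move_arm", "payload": {
  "rows": [0,0,0,0.015,-0.0008,0.0008,0,0,0,0,0.015,0,0,0,0,0,0,0.012,0,0,0,0,0,0,0.003,0,0,0,0,0,0,0,0,0,0,0,0,0,0,0,0,0,0,0,0,0,0,0,0]
}}

```text
clock: 18.73
eef_pos: [0.4637, 0.0045, 0.0946]
orientation: [0.0, 0.71, 0.0, -0.704]
force: [-1.2, 1.0, -2.2]
finger_gap: 0.406
```

Run:
```python
from fitp import *
for i in range(4): check('x',())
check('c')
a=[cv2.imread(f'pics/{n}_c.png') for n in ('scene','top')];cv2.imwrite('pics/c.png',np.hstack(a))
```

```text
pos [0.4637 0.0044 0.0946] Rdown [ 0.0084 -0.     -1.    ] F [-0.6 -0.8 -1.9] M [-0.03  0.14 -0.  ] gap 0.408 t 18.78
handle top z 0.1214 pitch -0.0003
arm top z 0.1196 pitch 0.003
jaw top z 0.1189 pitch 0.0016
pivot [0.5442 0.0047 0.1216] yaw 0.0021 clip xy model [0.6082 0.0049] err vs stub mm [0.76 0.96]
pos [0.4637 0.0044 0.0946] Rdown [ 8.3e-03 -1.0e-04 -1.0e+00] F [-0.3 -0.8 -2.2] M [0.02 0.09 0.01] gap 0.405 t 18.83
handle top z 0.1214 pitch -0.0094
arm top z 0.1196 pitch 0.0058
jaw top z 0.1191 pitch 0.0005
pivot [0.5442 0.0047 0.1217] yaw 0.0011 clip xy model [0.6082 0.0048] err vs stub mm [0.79 0.9 ]
pos [0.4636 0.0044 0.0945] Rdown [ 8.2e-03 -1.0e-04 -1.0e+00] F [-0.  -0.2 -2.7] M [-0.01  0.1  -0.  ] gap 0.404 t 18.88
handle top z 0.1214 pitch -0.0
arm top z 0.1196 pitch 0.0046
jaw top z 0.119 pitch 0.0014
pivot [0.5442 0.0047 0.1217] yaw 0.002 clip xy model [0.6082 0.0048] err vs stub mm [0.76 0.93]
pos [0.4635 0.0044 0.0944] Rdown [ 8.1e-03 -1.0e-04 -1.0e+00] F [ 0.4 -0.1 -1.5] M [0.03 0.07 0.01] gap 0.406 t 18.93
handle top z 0.1214 pitch -0.0012
arm top z 0.1195 pitch -0.0009
jaw top z 0.1189 pitch 0.0065
pivot [0.5441 0.0046 0.1217] yaw 0.0022 clip xy model [0.6081 0.0048] err vs stub mm [0.66 0.89]
pos [0.4634 0.0043 0.0943] Rdown [ 7.9e-03 -1.0e-04 -1.0e+00] F [ 0.1 -0.5 -2.2] M [-0.03  0.07 -0.01] gap 0.407 t 18.98
handle top z 0.1212 pitch -0.0065
arm top z 0.1195 pitch 0.002
jaw top z 0.1188 pitch 0.0001
pivot [0.544  0.0046 0.1213] yaw 0.0016 clip xy model [0.608  0.0047] err vs stub mm [0.56 0.82]
scene circlip 0.67 [268.4 204.1] at z [0.6051 0.0054 0.0905]
scene stub_end 0.86 [268.  208.7] at z [0.6056 0.004  0.074 ]
scene groove 0.89 [267.4 213. ] at z [ 0.6096 -0.      0.063 ]
top circlip 0.66 [255.4 175.5] at z [0.5898 0.0013 0.0905]
top stub_end 0.78 [255.3 171.2] at z [0.6097 0.0014 0.074 ]
top groove 0.91 [254.3 170.6] at z [0.6147 0.0049 0.063 ]
```

View pics/c.png

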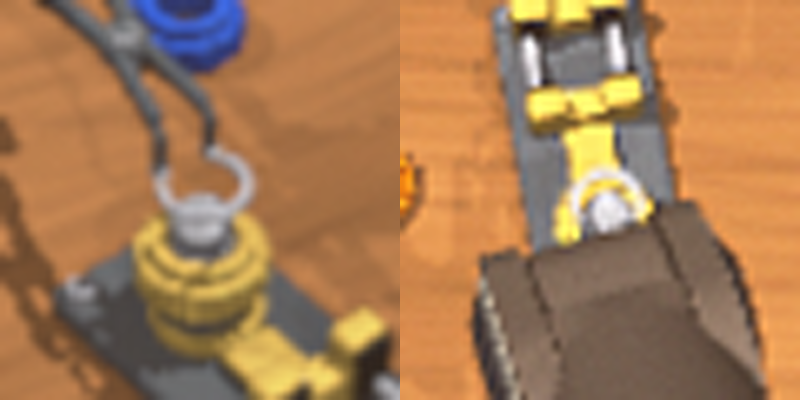

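In scene, the spread ring is above the stub at crop (205,175), with the stub end at (205,215). In top, the ring's front arc at (605,190) is concentric with the stub at (607,212). The model says we are +0.6/+0.8 mm off, so I correct, settle and come down slowly.

Call:
{"api": "move_arm", "payload": {
  "rows": [0,0,0,0.004,0.0005,0.0004,0,0,0,0,0.004,0,0,0,0,0,0,0.0025,0,0,0,0,0,0,0,0,0,0,0,0,0,0,0,0,0,0,0,0,0,0,0,0,0,0,0,0,0,0,0,0,0,0,0,0,0,0,0,0,0,0,0,0,0]
}}

```text
clock: 20.13
eef_pos: [0.4629, 0.0039, 0.0835]
orientation: [0.0, 0.71, 0.0, -0.705]
force: [-0.1, 0.1, -1.9]
finger_gap: 0.41
```

Run:
```python
from fitp import *
for i in range(2): check('x',())
```

```text
pos [0.4629 0.0039 0.0835] Rdown [ 0.0072 -0.     -1.    ] F [ 0.2 -0.2 -1.8] M [0.03 0.1  0.01] gap 0.406 t 20.18
handle top z 0.1102 pitch -0.0048
arm top z 0.1085 pitch 0.0027
jaw top z 0.1078 pitch -0.0016
pivot [0.5433 0.0041 0.1105] yaw 0.0023 clip xy model [0.6073 0.0042] err vs stub mm [-0.07  0.32]
pos [0.4628 0.0039 0.0835] Rdown [ 0.0072 -0.     -1.    ] F [-0.1 -0.1 -2.7] M [-0.01  0.1   0.01] gap 0.406 t 20.23
handle top z 0.1102 pitch -0.0047
arm top z 0.1084 pitch -0.0011
jaw top z 0.1077 pitch -0.0016
pivot [0.5433 0.0041 0.1105] yaw 0.0016 clip xy model [0.6073 0.0042] err vs stub mm [-0.08  0.27]
```

Call:
{"api": "move_arm", "payload": {
  "rows": [0,0,0,0.002,0.0002,0,0,0,0,0,0.002,0,0,0,0,0,0,0.002,0,0,0,0,0,0,0.002,0,0,0,0,0,0,0,0,0,0,0,0,0,0,0,0,0,0,0,0,0,0,0,0]
}}

```text
clock: 20.82
eef_pos: [0.4629, 0.0037, 0.0754]
orientation: [0.0, 0.71, 0.0, -0.705]
force: [-0.1, -0.3, -3.0]
finger_gap: 0.409
```

Call:
{"api": "move_arm", "payload": {
  "rows": [0,0,0,0.002,0,0.0001,0,0,0,0,0.002,0,0,0,0,0,0,0.002,0,0,0,0,0,0,0,0,0,0,0,0,0,0,0,0,0,0,0,0,0,0,0,0]
}}

```text
clock: 21.32
eef_pos: [0.4628, 0.0037, 0.0694]
orientation: [0.0, 0.71, 0.0, -0.705]
force: [-0.4, -0.2, -1.5]
finger_gap: 0.41
```

Run:
```python
from fitp import *
for i in range(2): check('x',())
```

```text
pos [0.4629 0.0037 0.0694] Rdown [ 0.0071 -0.     -1.    ] F [ 0.   1.1 -1.3] M [0.02 0.06 0.02] gap 0.407 t 21.37
handle top z 0.0962 pitch 0.001
arm top z 0.0943 pitch -0.0036
jaw top z 0.0936 pitch 0.0006
pivot [0.5432 0.0039 0.0964] yaw 0.0019 clip xy model [0.6072 0.004 ] err vs stub mm [-0.16  0.08]
pos [0.4629 0.0037 0.0694] Rdown [ 0.0071 -0.     -1.    ] F [-0.   1.1 -2.8] M [ 0.01  0.09 -0.01] gap 0.406 t 21.42
handle top z 0.0962 pitch -0.0023
arm top z 0.0943 pitch -0.0025
jaw top z 0.0936 pitch -0.0007
pivot [0.5433 0.0038 0.0963] yaw 0.0021 clip xy model [0.6073 0.004 ] err vs stub mm [-0.1   0.08]
```

Call:
{"api": "move_arm", "payload": {
  "rows": [0,0,0,0.0015,0,0,0,0,0,0,0.0015,0,0,0,0,0,0,0,0,0,0,0,0,0,0,0,0,0,0,0,0,0,0,0,0,0,0,0,0,0,0,0]
}}

```text
clock: 21.92
eef_pos: [0.4628, 0.0037, 0.0664]
orientation: [0.0, 0.71, -0.0, -0.705]
force: [-0.2, -0.4, -2.5]
finger_gap: 0.405
```

Call:
{"api": "move_arm", "payload": {
  "rows": [0,0,0,0.0005,0,0,0,0,0,0,0,0,0,0,0,0,0,0,0,0,0]
}}

```text
clock: 22.17
eef_pos: [0.4629, 0.0037, 0.0659]
orientation: [0.0, 0.71, 0.0, -0.705]
force: [0.5, -0.2, -1.9]
finger_gap: 0.408
```

Call:
{"api": "move_arm", "payload": {
  "rows": [0,0,0,0.0004,0,0,0,0,0,0,0,0,0,0,0,0,0,0,0,0,0]
}}

```text
clock: 22.42
eef_pos: [0.4629, 0.0037, 0.0655]
orientation: [0.0, 0.71, -0.0, -0.705]
force: [0.1, 0.0, -1.1]
finger_gap: 0.404
```

Run:
```python
from fitp import *
check('d');check('x',())
a=[cv2.imread(f'pics/{n}_d.png') for n in ('scene','top')];cv2.imwrite('pics/d.png',np.hstack(a))
```

```text
pos [0.4629 0.0037 0.0655] Rdown [ 0.0071 -0.     -1.    ] F [ 0.3  0.2 -1.5] M [-0.03  0.1  -0.04] gap 0.409 t 22.47
handle top z 0.0924 pitch 0.0035
arm top z 0.0907 pitch -0.0018
jaw top z 0.0903 pitch -0.0005
pivot [0.5434 0.004  0.0928] yaw 0.0025 clip xy model [0.6074 0.0042] err vs stub mm [0.   0.27]
scene circlip 0.93 [270.  208.6] at z [0.5978 0.0148 0.0617]
scene stub_end 0.61 [265.7 206.4] at z [0.5952 0.0029 0.074 ]
scene groove 0.51 [267.6 224.4] at z [ 0.6452 -0.0197  0.063 ]
top circlip 0.37 [254.5 175. ] at z [0.5986 0.0041 0.0617]
top stub_end 0.73 [253.  173.2] at z [0.6023 0.0096 0.074 ]
top groove 0.61 [253.2 169.5] at z [0.6188 0.0089 0.063 ]
pos [0.4629 0.0037 0.0655] Rdown [ 0.0071 -0.     -1.    ] F [-1.  -1.1 -0.5] M [-0.02  0.01 -0.03] gap 0.409 t 22.92
handle top z 0.0924 pitch -0.0043
arm top z 0.0908 pitch 0.0014
jaw top z 0.0903 pitch 0.002
pivot [0.5434 0.004  0.0928] yaw 0.0028 clip xy model [0.6074 0.0042] err vs stub mm [-0.    0.28]
```

View pics/d.png

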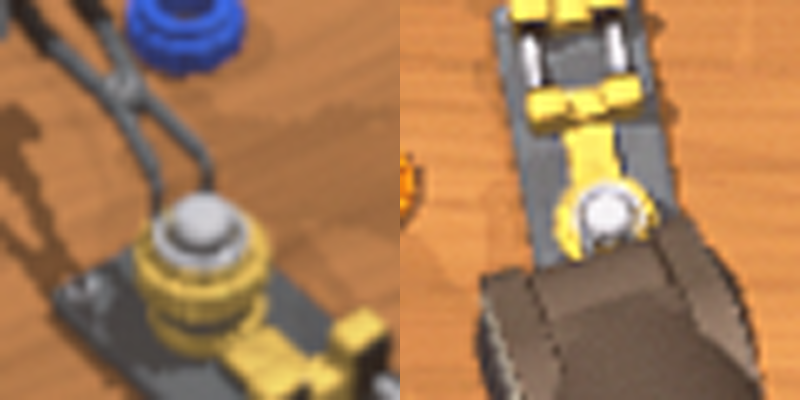

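The ring lies round the stub, concentric in both views. The vertical force eased from about -2 N to -1 N, so the clip is just touching the knob top (centre at about 61.5 mm). I lift 0.7 mm into the middle of the window.

Call:
{"api": "move_arm", "payload": {
  "rows": [0,0,0,-0.0007,0.0001,0,0,0,0,0,0,0,0,0,0,0,0,0,0,0,0,0,0,0,0,0,0,0,0,0,0,0,0,0,0,0,0,0,0,0,0,0,0,0,0,0,0,0,0]
}}

```text
clock: 23.5
eef_pos: [0.4628, 0.0036, 0.0661]
orientation: [0.0, 0.71, -0.0, -0.705]
force: [-0.3, 0.2, -1.4]
finger_gap: 0.41
```

Run:
```python
from fitp import *
for i in range(3): check('x',())
```

```text
pos [0.4628 0.0036 0.0662] Rdown [ 7.e-03 -1.e-04 -1.e+00] F [-0.2  1.  -1.7] M [ 0.    0.02 -0.03] gap 0.407 t 23.55
handle top z 0.0929 pitch 0.004
arm top z 0.0911 pitch -0.0045
jaw top z 0.0905 pitch -0.0064
pivot [0.5433 0.0038 0.0933] yaw 0.0015 clip xy model [0.6073 0.0039] err vs stub mm [-0.14  0.05]
pos [0.4628 0.0036 0.0661] Rdown [ 6.9e-03 -1.0e-04 -1.0e+00] F [-0.5 -0.1 -1.9] M [-0.    0.1  -0.02] gap 0.406 t 23.6
handle top z 0.093 pitch 0.0041
arm top z 0.0911 pitch 0.0005
jaw top z 0.0905 pitch 0.0031
pivot [0.5433 0.0039 0.0933] yaw 0.0021 clip xy model [0.6073 0.004 ] err vs stub mm [-0.14  0.08]
pos [0.4628 0.0036 0.0662] Rdown [ 0.007 -0.    -1.   ] F [ 0.3 -0.3 -2. ] M [-0.06  0.05 -0.  ] gap 0.405 t 23.65
handle top z 0.093 pitch -0.0019
arm top z 0.0911 pitch -0.0005
jaw top z 0.0905 pitch 0.0062
pivot [0.5433 0.0039 0.0933] yaw 0.0015 clip xy model [0.6073 0.004 ] err vs stub mm [-0.13  0.06]
```

```bash
python3 -c "
from workcell import *
print(job_done())"
```

```text
the job is handed in; nothing more can be done
None
```

I put the brass knob on the stub boss up, seated it and let go. I then took the pliers off their rest, squeezed them home, and lowered the spread circlip level over the stub to the groove. I handed in with the arm holding there, at about 24 s of the 56 s; no verdict is reported.

- **Knob:** its measured top was 60.5 mm, against 60 mm nominal. My depth readings run about 0.5 mm high, so it is seated.
- **Circlip position:** it is centred on the stub axis to about 0.15 mm, calculated from the measured pliers pose because the wrist camera cannot see the clip itself. Its height is about 62.0 to 62.5 mm, inside the 61.5 to 63 mm window.
- **Contact:** it touched the knob very lightly on the way down, then I lifted it 0.7 mm. The wrist reading at the end was about the pliers' own weight (-1.9 N), so it should be hanging free.
- **Squeeze:** the gripper opening stayed steady at 0.406, which I read as home on the limit screw. The spread ring looked round and concentric with the stub in the scene and top pictures.

**Checks that disagreed:**
- The trained networks' circlip and groove points were off by up to about 40 mm near the stub, and once by about 0.3 m, so I did not use them for the final fit.
- A first reading of the pliers' droop (0.014 rad) came out too large. Comparing with the heights on the rest gave 0.007 rad, which I corrected.

I did not take a last overall picture of the other objects, but the arm was never brought near any of them while low.

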